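Make up two weighing kits

TASK

Make up the two kits in the grey trays, one item to a compartment, every item standing upright on the compartment's floor: the three-compartment tray gets the large check weight, the small beaker and the capped sample bottle, the two-compartment tray gets the small check weight and the large beaker. Which compartment of its tray an item takes does not matter. Set the glass beakers down rather than dropping them, and leave the petri dish and the timer where they are.

Things in the scene. Friction and masses are not known exactly. Their poses are not given: they have to be found in the camera images.
- large_weight_center (a point): The larger of two grey metal check weights: round, 25 mm diameter, 46 mm high, with a narrower neck and knob at the top; 0.2 kg. For grasping it acts as a solid without the neck: full width to about half height, then tapering slightly to the knob. Stands upright on the bench at the start. Point: its centre, half-way up; z axis up.
- small_weight_center (a point): The smaller of two grey metal check weights: round, 20 mm diameter, 37 mm high, same shape as the large one; 0.1 kg. Stands upright on the bench at the start. Point: its centre, half-way up; z axis up.
- small_beaker_center (a point): The smaller of two clear glass beakers, open at the top, 58 mm high; body 40 mm wide, rim 43 mm across x and 50 mm along y, where the pouring spout stands out; the top 6 mm is the flared rim; 0.035 kg. Stands upright on the bench at the start. Point: its centre, half-way up; z axis up. The body is clear of the spout when grasped across x.
- large_beaker_center (a point): The larger of two clear glass beakers, open at the top, 70 mm high; body 50 mm wide, rim 53 mm across x and 60 mm along y, where the pouring spout stands out; the top 8 mm is the flared rim; 0.055 kg. Stands upright on the bench at the start. Point: its centre, half-way up; z axis up. The body is clear of the spout when grasped across x.
- bottle_center (a point): Small closed round sample bottle, white with a screw cap (red), 52 mm high; body 25 mm diameter and 38 mm high, cap 20 mm diameter; 0.03 kg. Stands upright on the bench at the start. Point: its centre, half-way up; z axis up.
- long_tray: Low grey plastic tray fixed to the bench, three equal square open compartments in one row, 238 x 82 mm, 13 mm high, plus a thumb lip that stands out 10 mm at each end. Origin: centre of its underside on the bench; x across the tray, y along the row, z up. Compartment floors are 3 mm above the origin, each 74 x 74 mm inside, walls and dividers 4 mm thick and 13 mm high measured from the bench; compartment centres at x = 0, y = -78, 0 and 78 mm.
- short_tray: Low grey plastic tray fixed to the bench, two equal square open compartments in one row, 160 x 82 mm, 13 mm high, plus a thumb lip that stands out 10 mm at each end. Origin: centre of its underside on the bench; x across the tray, y along the row, z up. Compartment floors are 3 mm above the origin, each 74 x 74 mm inside, walls and dividers 4 mm thick and 13 mm high measured from the bench; compartment centres at x = 0, y = -39 and 39 mm.
- dish_center (a point): Closed clear petri dish, 59 mm diameter, 14 mm high, lying behind the stock; not part of the kits, leave it. Point: its centre.
- timer_center (a point): White bench timer with buttons, 62 x 66 x 19 mm, lying behind the stock; not part of the kits, leave it. Point: its centre.

How it is judged:
By the outcome, as a careful person would: the job done as asked, in the order asked, and still so for the second after the job is handed in, with the robot touching nothing.
It also fails if it takes over 128 s, if anything falls off the work surface, if the arm or the gripper's body presses on something with over 40 N, if the wrist force passes 120 N, or if a joint passes its speed limit or range.

ROBOT

A 6-joint arm with a two-finger parallel gripper is mounted at the origin on a cart in front of the work surface, level with it; the furniture and walls round the work are solid. World frame = base frame: x ahead of the robot, y to its left, z up, the work surface at z = 0. Lengths are in m, angles in rad, forces in N, time in s.
With the tool pointing down it reaches from about 0.3 to 0.875 m from the base axis. Payload 4.2 kg.
Tool frame: the origin (TCP) lies midway between the tips of the shut fingers; the grasp point (between the pads) lies 19 mm behind it (r.grasp_offset is the distance from the TCP to the grasp point, in m); x points along the fingers, z is the direction in which the jaws open and shut, and the axes are right-handed (so a half turn about x gives the same grasp; the last joint's range is limited). The gripper opens to 85 mm and grips with 20 to 120 N. Pads are 22 mm wide; open, the fingers measure 114 mm over their backs; the gripper's body (76 mm by 85 mm) begins 54 mm behind the grasp point. The pads swing forward as they close: fully open they stand 13 mm farther back than shut.
Start: joints at [1.159, 0.32, 1.565, -0, 1.257, -0.02], TCP at [0.22, 0.531, 0.231] pointing down, gripper open.
Joint ranges: [-3.11, 3.11], [-0.84, 2.01], [0.21, 2.61], [-1.34, 4.49], [0.05, 2.63], [-2.56, 2.56]. Speed limits (rad/s): [2.57, 2.57, 3.14, 3.14, 3.14, 3.14].

INTERFACE

Orientations are given as [roll, pitch, yaw] about the fixed x, y, z axes, in that order (R = Rz(yaw) Ry(pitch) Rx(roll)).
In Python, from workcell import r gives the robot as it stands.
- The arm moves only by the shell command python3 -m jog 'ROWS' [OPENING]. ROWS is JSON, a list of rows, each a list of 4 numbers: the shift along the tool's x, y, z in mm, then the turn about the tool's x in rad. A call has 1 to 12 rows; each row is the pose to reach, as a shift and turn from the pose measured when the call began, along the tool's axes at that moment; what a row does not reach only later rows make up. A row lasts 1/8 s, in which the tool goes at most 62.5 mm and 10.7 degrees, less where a joint would pass 70% of its speed; a pose out of reach is approached as far as the arm can. A call with a gripper value outside its range is refused whole. OPENING is the closure, from 0 (fully open) to 1 (shut), set as the call begins (- or left out, the last holds). The fingers move at their own pace and stop on an object; the grip force is fixed at half the most. Time passes only in rows, so rows that repeat a pose let the fingers close. It gives the time, the measured TCP pose, the force and the opening at its end, in the units of the state.
- r.observe(): the state, without advancing time (a new reading comes with each control period).
- r.snapshot(name): name is "scene" or "top" or "wrist"; returns (picture, depth): 400x640x3 uint8, red, green, blue; 400x640 float32, m along the optical axis (not along the pixel's ray), 0 where there is no reading.
- r.calibration(name): a dict with "fx", "fy", "cx", "cy" (pixels), "dist_coeffs" ([k1, k2, p1, p2, k3] as OpenCV has them; the pictures are not rectified), "R" (3x3) and "t" (3): a world point X has camera coordinates R X + t. Camera axes: x right, y down, z forward; pixel columns grow to the right and rows downward; lengths in m; the calibration is good to about 2 mm. A picture is of the moment at which its call begins: read the wrist's pose just before it. calibration takes no time and is no camera call; for the wrist camera it gives the pose at the moment of the call.
- r.close_job(): hands the job in, once; it reports no verdict.
Trained networks look in the newest picture that a camera, given by its name, has taken for a name from the list of things; names that differ only in an ending like _2 or _b are one class to them, and where a whole thing is asked for, a point or a joint stands for the part that bears it (a point fixed in the world has none). Each returns a list of dicts, best first, with "confidence" (0 to 1); they miss things now and then, are a little off and sometimes report something else, mostly with a low value. They report only what shows in the picture. A call takes as long as a camera call.
- r.find_in(query, camera): "position" ([column, row] in pixels, amid what is visible of it).
- r.cut_out(query, camera): "region" (400x640 bool, what is visible of it) and "position" ([column, row] in pixels, amid what is visible of it).
The state is a dict: "time": time; "joints": joint angles; "qd": joint speeds; "tau": joint torques, N m; "eef_pos": TCP position; "tool_rot": TCP orientation; "ft_force": force on the tool from outside, world axes, zero at the start; "ft_torque": the same for the moment, N m; "grip_width": finger opening in m.
Only numpy, scipy, OpenCV 4.12 (cv2) and the standard library are available. Lean on these libraries where they do the work, as an engineer would, in place of code of your own. Each camera call takes 0.05 s, during which the arm holds its last target.

## Working session

There is one attempt and no reset: what is moved stays moved. The work goes in short steps, Python scripts to look and compute and a shell command to move; the robot and the scene stay as the last step left them, time stands still between calls to the robot, and variables do not carry over. Pictures are saved under pics/ and viewed, and the job is handed in when it is done.

```bash
ls; mkdir -p pics; python3 - <<'E'
from workcell import r
import cv2
print(r.observe())
for n in ("scene","top","wrist"):
    p,d=r.snapshot(n); cv2.imwrite(f"pics/{n}0.png",p[:,:,::-1])
    c=r.calibration(n); print(n,{k:(v.tolist() if hasattr(v,'tolist') else v) for k,v in c.items()}, (d>0).mean())
E
```

```text
pics
{'time': 0.0, 'joints': array([ 1.15895977e+00,  3.20284146e-01,  1.56567331e+00,  1.17144652e-05,
        1.25737646e+00, -1.99991940e-02]), 'qd': array([ 3.99155950e-05,  1.42081043e-03, -5.69631179e-04, -3.12461478e-04,
       -2.24721705e-03, -9.30229347e-04]), 'tau': array([ 1.45999766e-03, -4.15545201e+01, -2.34157562e+01,  1.48509371e-04,
        8.47750402e-03,  1.44600210e-05]), 'eef_pos': array([0.21939296, 0.53099217, 0.23048892]), 'tool_rot': array([ 3.11519733,  1.56905503, -1.98903264]), 'ft_force': array([0.32535734, 0.56474375, 0.88357548]), 'ft_torque': array([ 0.0394177 , -0.02692525,  0.05407386]), 'grip_width': 0.0852833366990333}
scene {'fx': 382.0623469355434, 'fy': 382.0623469355434, 'cx': 317.58710952299157, 'cy': 201.14897334507347, 'dist_coeffs': [0.023614307423158825, 0.0, 0.0, 0.0, 0.0], 'R': [[-0.5767970718180473, -0.8165973687612665, 0.02176867644810712], [-0.40021874232197113, 0.2592596196811595, -0.8789820293367779], [0.7121306735679529, -0.5157064930122136, -0.47635776138181846]], 't': [0.30908778760993555, 0.3279268246537718, 0.39581046868447206
[... 221 characters left out ...]
69449598957, 0.0028048604576316983], [-0.973442280258365, 0.09175049575361104, -0.20974263642464655], [0.2085470987301551, -0.02253771034917215, -0.9777526063496081]], 't': [-0.014268502550770907, 0.6269511906067127, 1.0224591222554833]} 0.996171875
wrist {'fx': 290.2328775917893, 'fy': 290.2328775917893, 'cx': 320.4483670067506, 'cy': 197.75237944199083, 'dist_coeffs': [-0.01576974704054152, 0.0, 0.0, 0.0, 0.0], 'R': [[0.38097298351588677, 0.9245861593720471, -0.00014045872274348826], [0.8780472442961456, -0.36174916328854206, 0.31332184673907704], [0.2896422320984112, -0.1194904881473358, -0.9496469873733939]], 't': [-0.5760491770049097, -0.04112007198894433, 0.3789843601565585]} 0.9959375
```

View pics/scene0.png

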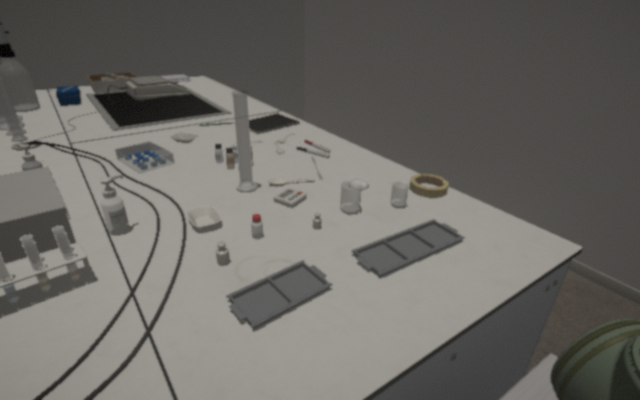

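View pics/top0.png

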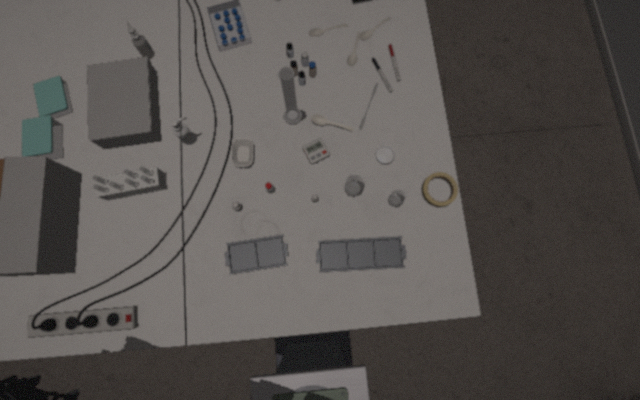

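View pics/wrist0.png

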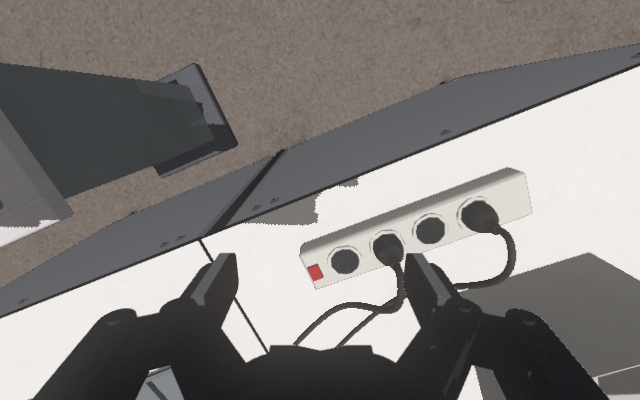

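The top picture shows the short tray near (257,254), the long tray near (361,254), weights at (237,206) and (315,198), the bottle at (269,187), and the beakers at (354,186) and (396,199). The dish (385,156) and timer (316,151) lie behind them. The wrist is looking off to the left, at a socket strip. Next I'll measure from both fixed views.

```bash
cat > h.py <<'E'
import numpy as np, cv2
from workcell import r
def K(c): return np.array([[c['fx'],0,c['cx']],[0,c['fy'],c['cy']],[0,0,1.]])
def ray(c,uv):
    n=cv2.undistortPoints(np.array([[uv]],float),K(c),np.array(c['dist_coeffs']))[0,0]
    R=np.array(c['R']);t=np.array(c['t'])
    return -R.T@t, R.T@np.array([n[0],n[1],1.])
def atz(c,uv,z):
    o,d=ray(c,uv); return o+d*(z-o[2])/d[2]
def tri(rs):
    A=np.zeros((3,3));b=np.zeros(3)
    for o,d in rs:
        d=d/np.linalg.norm(d);P=np.eye(3)-np.outer(d,d);A+=P;b+=P@o
    X=np.linalg.solve(A,b)
    res=[np.linalg.norm((np.eye(3)-np.outer(d,d)/(d@d))@(X-o)) for o,d in rs]
    return X,max(res)
def proj(c,X):
    R=np.array(c['R']);t=np.array(c['t'])
    return cv2.projectPoints(np.array(X,float).reshape(-1,1,3),cv2.Rodrigues(R)[0],t,K(c),np.array(c['dist_coeffs']))[0][:,0]
def cloud(c,d,mask=None):
    v,u=np.nonzero((d>0)&(mask if mask is not None else True))
    n=cv2.undistortPoints(np.stack([u,v],1).astype(float)[:,None],K(c),np.array(c['dist_coeffs']))[:,0]
    X=np.c_[n,np.ones(len(n))]*d[v,u][:,None]
    return (X-np.array(c['t']))@np.array(c['R'])
E
python3 - <<'E'
from h import *
np.set_printoptions(precision=4,suppress=True)
D={n:r.snapshot(n) for n in("scene","top")}
C={n:r.calibration(n) for n in D}
for q in ["large_weight_center","small_weight_center","small_beaker_center","large_beaker_center","bottle_center","long_tray","short_tray","dish_center","timer_center"]:
    rs=[]
    print(q)
    for n in D:
        o=r.cut_out(q,n)
        for k in o[:2]:
            X=cloud(C[n],D[n][1],k['region'])
            print('  ',n,round(k['confidence'],2),np.round(k['position'],1),'cloud lo/hi',np.percentile(X,3,0),np.percentile(X,97,0), 'atz0',atz(C[n],k['position'],0.025)[:2])
        if o: rs.append(ray(C[n],o[0]['position']))
    if len(rs)==2: print('  tri',*tri(rs))
print(r.observe()['time'])
E
```

```text
large_weight_center
   top 0.69 [356.5 185.3] cloud lo/hi [ 0.6258 -0.2068  0.0021] [ 0.6743 -0.1561  0.0719] atz0 [ 0.6534 -0.1915]
small_weight_center
   scene 0.63 [323.6 223.8] cloud lo/hi [ 0.6187 -0.0715  0.0012] [ 0.6336 -0.0528  0.0357] atz0 [ 0.6001 -0.061 ]
   scene 0.6 [221.2 253.4] cloud lo/hi [0.6124 0.1548 0.0029] [0.6305 0.177  0.0452] atz0 [0.6213 0.1684]
   top 0.48 [313.7 195.6] cloud lo/hi [ 0.6188 -0.0726  0.0067] [ 0.634  -0.0576  0.0389] atz0 [ 0.6344 -0.0636]
   top 0.43 [355.  182.4] cloud lo/hi [ 0.6258 -0.206   0.0024] [ 0.6746 -0.1565  0.0719] atz0 [ 0.6625 -0.1881]
  tri [ 0.631  -0.0715  0.0077] 0.01034337509850726
small_beaker_center
   scene 0.94 [397.4 194.5] cloud lo/hi [ 0.5825 -0.32    0.0011] [ 0.6228 -0.2763  0.0567] atz0 [ 0.6113 -0.3018]
   top 0.67 [395.6 199.8] cloud lo/hi [ 0.5827 -0.3222  0.0023] [ 0.6218 -0.2801  0.0593] atz0 [ 0.5995 -0.3   ]
  tri [ 0.6014 -0.2962  0.0304] 0.0038598927489399654
large_beaker_center
   scene 0.89 [352.8 192.3] cloud lo/hi [ 0.6256 -0.2275  0.0002] [ 0.6773 -0.1523  0.069 ] atz0 [ 0.6827 -0.2137]
   top 0.56
[... 963 characters left out ...]
enter
   scene 0.68 [360.6 177.8] cloud lo/hi [ 0.7182 -0.3081  0.0116] [ 0.7722 -0.2812  0.0147] atz0 [ 0.739  -0.2888]
   top 0.61 [386.7 152.8] cloud lo/hi [ 0.7214 -0.3128  0.0107] [ 0.7676 -0.2652  0.0186] atz0 [ 0.7443 -0.2931]
  tri [ 0.7453 -0.2942  0.0212] 0.00031455496518483276
timer_center
   scene 0.72 [289.8 197.6] cloud lo/hi [ 0.7377 -0.1123  0.0002] [ 0.8016 -0.0434  0.0191] atz0 [ 0.7456 -0.0631]
   top 0.8 [315.2 149.2] cloud lo/hi [ 0.7402 -0.1172  0.0021] [ 0.8069 -0.0503  0.0218] atz0 [ 0.7754 -0.0812]
   top 0.28 [356.4 184.3] cloud lo/hi [ 0.6258 -0.2077  0.0021] [ 0.6741 -0.1562  0.0719] atz0 [ 0.6564 -0.1915]
  tri [ 0.7818 -0.0831  0.0035] 0.0016360282226416984
1.15
```

The depth heights agree in both views: large weight about 45 mm at (0.62, 0.166), small weight about 37 mm, bottle about 52 mm. Next I'll fit the centres and the tray yaws.

```bash
cat > fit.py <<'E'
from h import *
from scipy.optimize import least_squares
np.set_printoptions(precision=4,suppress=True)
def circ(P,rad):
    return least_squares(lambda p:np.hypot(*(P-p).T)-rad,P.mean(0),loss='soft_l1',f_scale=0.002).x
E
python3 - <<'E'
from fit import *
from scipy.spatial.transform import Rotation as Ro
D={n:r.snapshot(n) for n in("scene","top")}
C={n:r.calibration(n) for n in D}
W={n:cloud(C[n],D[n][1]) for n in D}
items={"LW":((.621,.166),.0125,.046),"SW":((.626,-.064),.010,.037),"SB":((.602,-.299),.020,.058),"LB":((.650,-.181),.025,.070),"BO":((.667,.068),.0125,.052)}
for k,(c,R,h) in items.items():
    for n in W:
        X=W[n]; X=X[np.hypot(*(X[:,:2]-c).T)<R+.012]
        s=X[(X[:,2]>.006)&(X[:,2]<h*.5)]; t=X[X[:,2]>h-.007]
        print(k,n,'side fit',circ(s[:,:2],R) if len(s)>4 else None,len(s),'top mean',t[:,:2].mean(0) if len(t) else None,'maxz',X[:,2].max())
for k,(lo,hi) in {"long":((.40,-.315),(.51,-.045)),"short":((.425,.025),(.54,.215))}.items():
    for n in W:
        X=W[n]; m=((X[:,:2]>lo)&(X[:,:2]<hi)).all(1)&(X[:,2]>.0065)&(X[:,2]<.02)
        rc=cv2.minAreaRect(X[m][:,:2].astype(np.float32)); print(k,n,rc,m.sum())
for n in D:
    p=D[n][0]
    if n=="top": im=p[130:290,210:420]
    else: im=p[150:340,190:480]
    cv2.imwrite(f"pics/{n}1.png",cv2.resize(im,(800,600) if n=="top" else (800,524),interpolation=cv2.INTER_CUBIC)[:,:,::-1])
o=r.observe(); M=Ro.from_euler('xyz',o['tool_rot']).as_matrix(); print(M,o['eef_pos'])
E
```

```text
LW scene side fit [0.626 0.165] 93 top mean [0.6237 0.1663] maxz 0.046175071983949705
LW top side fit [0.6254 0.1633] 13 top mean [0.6253 0.163 ] maxz 0.049615861300461715
SW scene side fit [ 0.6291 -0.0629] 41 top mean [ 0.6273 -0.0616] maxz 0.036917890431422996
SW top side fit [ 0.6287 -0.0648] 5 top mean [ 0.6278 -0.066 ] maxz 0.041278125355644665
SB scene side fit [ 0.6032 -0.297 ] 135 top mean [ 0.6052 -0.3003] maxz 0.059313884472680344
SB top side fit [ 0.6018 -0.2989] 86 top mean [ 0.6074 -0.3083] maxz 0.06078587323690525
LB scene side fit [ 0.651  -0.1776] 207 top mean [ 0.6531 -0.1811] maxz 0.07087897366150317
LB top side fit [ 0.6482 -0.18  ] 126 top mean [ 0.6564 -0.1872] maxz 0.07493820720124744
BO scene side fit [0.6719 0.0663] 88 top mean [0.6687 0.0679] maxz 0.05339431472400957
BO top side fit [0.6712 0.0643] 14 top mean [0.6698 0.0635] maxz 0.05667957220445236
long scene ((0.45538008213043213, -0.18101224303245544), (0.2616809010505676, 0.09260635823011398), 87.47264862060547) 1183
long top ((0.45566925406455994, -0.18199600279331207), (0.09871974587440491, 0.2597704529762268), 0.5466573238372803) 949
short scene ((0.4824308753013611, 0.11852632462978363), (0.09227485954761505, 0.1800369769334793), 4.187280654907227) 1328
short top ((0.4822199046611786, 0.1170208528637886), (0.09044471383094788, 0.18035785853862762), 3.5557525157928467) 647
[[-0.     -0.9242  0.3819]
 [ 0.0001  0.3819  0.9242]
 [-1.      0.      0.0001]] [0.2196 0.5314 0.2313]
```

```bash
ls pics
```

```text
scene0.png
scene1.png
top0.png
top1.png
wrist0.png
```

The heights fit: z tops are 46/37/58/70/53 mm from the scene camera, while the top camera reads 3–4 mm high. The trays' yaws are small. I'll move the wrist camera over the stock for a closer look.

```bash
python3 -m jog '[[-50,-500,-345,1.18],[-50,-500,-345,1.18],[-50,-500,-345,1.18],[-50,-500,-345,1.18],[-50,-500,-345,1.18],[-50,-500,-345,1.18],[-50,-500,-345,1.18],[-50,-500,-345,1.18],[-50,-500,-345,1.18],[-50,-500,-345,1.18],[-50,-500,-345,1.18],[-50,-500,-345,1.18]]' 0
cat > look.py <<'E'
from fit import *
import sys
tag=sys.argv[1]
o=r.observe(); c=r.calibration("wrist"); p,d=r.snapshot("wrist")
cv2.imwrite(f"pics/w{tag}.png",p[:,:,::-1]); np.savez(f"w{tag}.npz",p=p,d=d,**{k:np.array(v) for k,v in c.items()})
print(o['time'],o['eef_pos'],o['tool_rot'],o['joints'],o['ft_force'])
E
python3 look.py A
```

```text
time: 2.75
eef_pos: [0.5495, 0.022, 0.281]
tool_rot: [2.532, 1.57, 2.531]
ft_force: [0.4, 0.1, -0.1]
grip_width: 0.0855
2.75 [0.5495 0.022  0.281 ] [2.5321 1.5697 2.5308] [0.0187 0.253  1.5336 0.0007 1.3559 0.0198] [ 0.4251  0.1286 -0.0581]
```

View pics/wA.png

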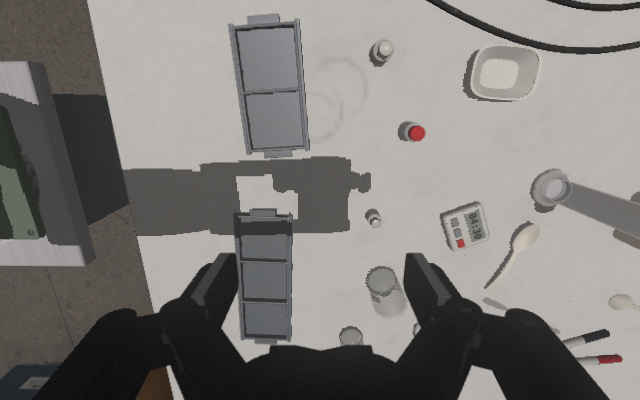

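View pics/top1.png

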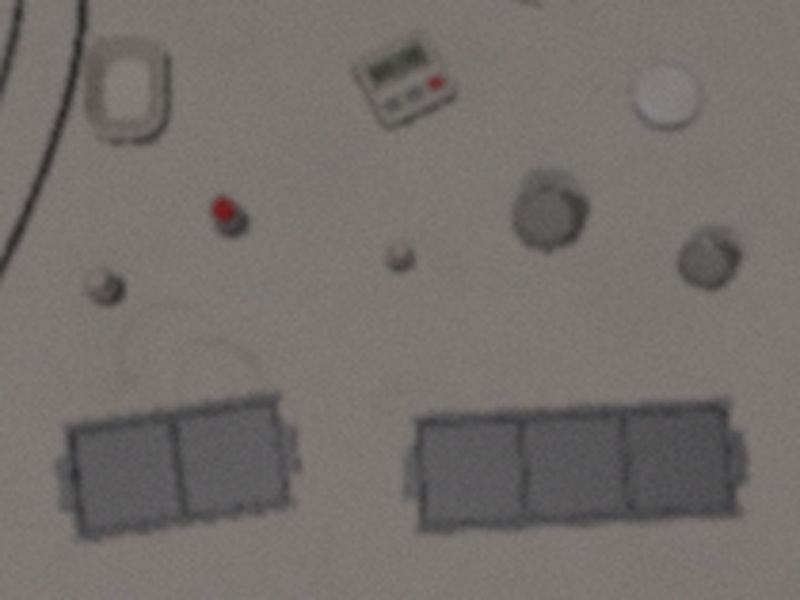

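The wrist view shows the large weight at (383,50), the bottle at (415,132), the small weight at (374,219) and the large beaker at (384,290). Both trays are in view. Now a second wrist position farther right.

```bash
python3 -m jog '[[0,-240,0,0],[0,-240,0,0],[0,-240,0,0],[0,-240,0,0],[0,-240,0,0],[0,-240,0,0]]'
python3 look.py B
```

```text
time: 3.55
eef_pos: [0.5491, -0.216, 0.2811]
tool_rot: [2.126, 1.569, 2.127]
ft_force: [-0.3, 0.1, -0.2]
grip_width: 0.0853
3.55 [ 0.5491 -0.216   0.2811] [2.1261 1.5691 2.127 ] [-0.3948  0.3189  1.4404  0.001   1.3837 -0.3959] [-0.3334  0.096  -0.2025]
```

View pics/wB.png

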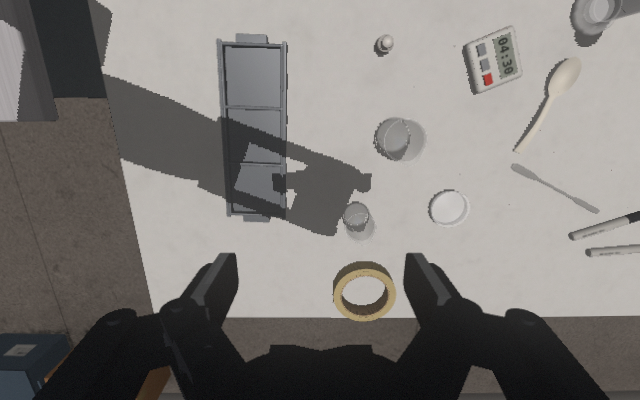

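The second wrist view shows the small weight (385,45), large beaker (399,138), small beaker (357,218), dish (448,208) and the whole long tray. Next: fits and zooms on the beakers.

```bash
python3 - <<'E'
from fit import *
F={k:dict(np.load(f"w{k}.npz")) for k in "AB"}
for f in F.values():
    for s in('fx','fy','cx','cy'): f[s]=float(f[s])
W={k:cloud(f,f['d']) for k,f in F.items()}
items={"LW":((.625,.164),.0125,.046),"SW":((.628,-.064),.010,.037),"SB":((.602,-.299),.020,.058),"LB":((.650,-.180),.025,.070),"BO":((.671,.065),.0125,.052)}
for k,(c,R,h) in items.items():
    for n in W:
        X=W[n]; X=X[np.hypot(*(X[:,:2]-c).T)<R+.012]
        if len(X)<30: continue
        s=X[(X[:,2]>.006)&(X[:,2]<h*.5)]; t=X[X[:,2]>h-.007]
        if len(t)<4: print(k,n,'few');continue
        rr=cv2.minEnclosingCircle(t[:,:2].astype(np.float32))
        print(k,n,'side',circ(s[:,:2],R) if len(s)>4 else None,len(s),'top mean',t[:,:2].mean(0),'enc',np.round(rr[0],4),round(rr[1],4),'z90',np.percentile(X[:,2],[50,98]),'bench',np.median(W[n][(np.hypot(*(W[n][:,:2]-c).T)<R+.03)&(W[n][:,2]<.004)][:,2]))
for k,(lo,hi) in {"long":((.40,-.315),(.51,-.045)),"short":((.425,.025),(.54,.215))}.items():
    for n in W:
        X=W[n]; m=((X[:,:2]>lo)&(X[:,:2]<hi)).all(1)
        X=X[m]; f=X[(X[:,2]>.0015)&(X[:,2]<.006)];X=X[(X[:,2]>.0065)&(X[:,2]<.02)]
        if len(X)<50: continue
        print(k,n,cv2.minAreaRect(X[:,:2].astype(np.float32)),'top z',np.percentile(X[:,2],[50,90]),'floor',np.median(f[:,2]))
def crop(n,c,z):
    u=proj(F[n],[*c,z])[0].astype(int); return cv2.resize(F[n]['p'][max(u[1]-40,0):u[1]+40,u[0]-40:u[0]+40],(390,390),interpolation=cv2.INTER_CUBIC)
cv2.imwrite("pics/beakers.png",np.hstack([crop('B',(.65,-.18),.05),crop('B',(.602,-.299),.04)])[:,:,::-1])
E
```

```text
LW A side [0.6271 0.1654] 64 top mean [0.6275 0.1653] enc [0.6279 0.1642] 0.0085 z90 [-0.0001  0.0452] bench -0.0009569911096171579
SW A side [ 0.6304 -0.0623] 45 top mean [ 0.6301 -0.0623] enc [ 0.6309 -0.0628] 0.0072 z90 [-0.0007  0.0354] bench -0.0013085187566604655
SW B side [ 0.6304 -0.0627] 37 top mean [ 0.6303 -0.0635] enc [ 0.6306 -0.0635] 0.0069 z90 [-0.0004  0.0357] bench -0.0009821404279508994
SB A few
SB B side [ 0.6041 -0.2962] 327 top mean [ 0.6074 -0.3053] enc [ 0.6049 -0.3006] 0.0252 z90 [0.015  0.0576] bench -0.0012955337120215103
LB A side [ 0.6522 -0.1769] 541 top mean [ 0.6559 -0.1847] enc [ 0.6544 -0.1804] 0.0304 z90 [0.0357 0.0694] bench -0.0014029971525753152
LB B side [ 0.6509 -0.1767] 474 top mean [ 0.641  -0.1926] enc [ 0.6462 -0.1812] 0.0335 z90 [0.0219 0.3609] bench -0.0010988444227958507
BO A side [0.6731 0.0673] 69 top mean [0.6719 0.0676] enc [0.673  0.0674] 0.01 z90 [-0.0002  0.0523] bench -0.0011292942950551
long A ((0.4558071196079254, -0.17958158254623413), (0.25994908809661865, 0.09064188599586487), 87.42727661132812) top z [0.0112 0.0125] floor 0.002307927037202009
long B ((0.45558369159698486, -0.17932508885860443), (0.25752681493759155, 0.09070447087287903), 87.62225341796875) top z [0.0115 0.0127] floor 0.0024788697317766483
short A ((0.48349234461784363, 0.1188167855143547), (0.09051531553268433, 0.17936843633651733), 3.7759902477264404) top z [0.0116 0.0129] floor 0.0025440927545725884
```

View pics/beakers.png

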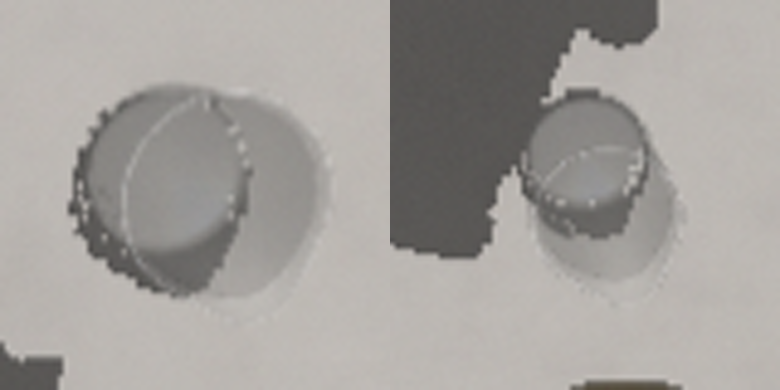

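```bash
python3 - <<'E'
from fit import *
F={k:dict(np.load(f"w{k}.npz")) for k in "AB"}
for f in F.values():
    for s in('fx','fy','cx','cy'): f[s]=float(f[s])
W={k:cloud(f,f['d']) for k,f in F.items()}
for n in("scene","top"): W[n]=cloud(r.calibration(n),r.snapshot(n)[1])
for k,(c,R,h) in {"SB":((.6041,-.2962),.0215,.058),"LB":((.6515,-.1768),.0265,.070)}.items():
    for n in W:
        X=W[n]; d=X[:,:2]-c; rr=np.hypot(*d.T); m=(rr<R+.012)&(X[:,2]>h-.006)&(X[:,2]<h+.006)
        a=np.degrees(np.arctan2(d[m][:,1],d[m][:,0]));q=rr[m]
        print(k,n,[(b,round(1000*q[(a>=b)&(a<b+30)].max(),1),int(((a>=b)&(a<b+30)).sum())) for b in range(-180,180,30) if ((a>=b)&(a<b+30)).any()])
E
```

```text
SB A []
SB B [(-180, np.float64(21.2), 11), (-150, np.float64(21.8), 18), (-120, np.float64(24.8), 26), (-90, np.float64(29.5), 53), (-60, np.float64(27.5), 34), (-30, np.float64(21.8), 20), (0, np.float64(21.3), 14), (30, np.float64(21.0), 11), (60, np.float64(21.1), 8), (90, np.float64(20.8), 11), (120, np.float64(20.8), 10), (150, np.float64(21.3), 9)]
SB scene [(-180, np.float64(22.8), 3), (-150, np.float64(21.5), 3), (-120, np.float64(24.4), 4), (-90, np.float64(28.6), 16), (-60, np.float64(25.7), 11), (-30, np.float64(21.8), 9), (0, np.float64(20.5), 6), (60, np.float64(21.4), 7), (90, np.float64(22.0), 8), (120, np.float64(23.9), 8), (150, np.float64(22.5), 9)]
SB top []
LB A [(-180, np.float64(25.4), 10), (-150, np.float64(25.9), 22), (-120, np.float64(30.5), 32), (-90, np.float64(34.9), 64), (-60, np.float64(33.6), 46), (-30, np.float64(27.8), 28), (0, np.float64(26.8), 18), (30, np.float64(26.4), 12), (60, np.float64(26.6), 16), (90, np.float64(25.9), 20), (120, np.float64(25.7), 18), (150, np.float64(26.0), 11)]
LB B [(-180, np.float64(26.0), 18), (-150, np.float64(26.0), 
[... 283 characters left out ...]
), 18)]
LB scene [(-180, np.float64(27.5), 5), (-150, np.float64(25.7), 2), (-120, np.float64(27.8), 8), (-90, np.float64(33.4), 18), (-60, np.float64(31.5), 18), (-30, np.float64(26.3), 11), (0, np.float64(25.6), 9), (30, np.float64(24.1), 3), (60, np.float64(25.4), 4), (90, np.float64(25.7), 6), (120, np.float64(28.6), 12), (150, np.float64(27.7), 11)]
LB top [(-180, np.float64(27.8), 3), (-150, np.float64(29.4), 5), (-120, np.float64(31.2), 7), (-90, np.float64(36.1), 15), (-60, np.float64(32.8), 11), (-30, np.float64(25.8), 7), (0, np.float64(23.8), 7), (30, np.float64(22.3), 4), (60, np.float64(22.9), 4), (90, np.float64(22.3), 2), (120, np.float64(24.6), 3), (150, np.float64(26.4), 2)]
```

Both spouts point to about −70° (mostly −y), so a jaw direction near +x with up to +20° yaw is clear of them. The centres agree within 2 mm across views. A small helper will work out the shifts.

```bash
cat > go.py <<'E'
from fit import *
import sys
from scipy.spatial.transform import Rotation as Ro
o=r.observe(); M=Ro.from_euler('xyz',o['tool_rot']).as_matrix()
cur=np.degrees(np.arctan2(M[1,2],M[0,2]))
a=[float(v) for v in sys.argv[1:]]
print('t',o['time'],'pos',o['eef_pos'],'jawyaw',round(cur,2),'F',o['ft_force'],'w',round(o['grip_width'],4),'xaxis',M[:,0],'j',o['joints'])
yaw=a[3] if len(a)>3 else cur
print('row', np.round(1000*M.T@(np.array(a[:3])-o['eef_pos']),0), 'turn',round(-np.radians(yaw-cur),3),'dist',round(1000*np.linalg.norm(np.array(a[:3])-o['eef_pos'])))
E
python3 go.py .630 -.0628 .10 0
```

```text
t 3.7 pos [ 0.5494 -0.2157  0.2813] jawyaw 0.13 F [-0.6442 -0.3528 -0.3564] w 0.0855 xaxis [-0.0006  0.0008 -1.    ] j [-0.3939  0.3186  1.4402  0.0006  1.3835 -0.3962]
row [181. 153.  81.] turn 0.002 dist 250
```

```bash
python3 -m jog '[[181,153,81,0],[181,153,81,0],[181,153,81,0],[181,153,81,0],[181,153,81,0],[181,153,81,0],[205,153,81,0],[230,153,81,0]]' 0; python3 go.py .630 -.0628 .003 0
```

```text
time: 4.7
eef_pos: [0.6311, -0.0635, 0.0536]
tool_rot: [-0.02, 1.566, -0.019]
ft_force: [0.2, 0.9, -0.5]
grip_width: 0.0854
t 4.7 pos [ 0.6311 -0.0635  0.0536] jawyaw 0.07 F [ 0.2398  0.8504 -0.481 ] w 0.0854 xaxis [ 0.0047 -0.0001 -1.    ] j [-0.1186  0.5592  1.654   0.0006  0.9237 -0.1202]
row [51.  1. -1.] turn 0.001 dist 51
```

```bash
python3 -m jog '[[25,1,-1,0],[45,1,-1,0],[51,1,-1,0],[51,1,-1,0]]' 0; python3 -m jog '[[0,0,0,0],[0,0,0,0],[0,0,0,0],[0,0,0,0],[0,0,0,0],[0,0,0,0],[0,0,0,0],[0,0,0,0]]' 1; python3 go.py .630 -.0628 .16 0
```

```text
time: 5.2
eef_pos: [0.6309, -0.0632, 0.0039]
tool_rot: [-0.066, 1.564, -0.065]
ft_force: [-0.6, -0.1, -0.0]
grip_width: 0.0856
time: 6.2
eef_pos: [0.631, -0.0631, 0.0043]
tool_rot: [-0.061, 1.564, -0.06]
ft_force: [-1.2, 1.6, 5.0]
grip_width: 0.0174
t 6.2 pos [ 0.631  -0.0631  0.0043] jawyaw 0.03 F [-1.1852  1.5835  4.9587] w 0.0174 xaxis [ 0.0069 -0.0004 -1.    ] j [-0.1181  0.6159  1.698   0.0005  0.8207 -0.119 ]
row [-156.    0.    0.] turn 0.001 dist 156
```

```bash
python3 -m jog '[[-50,0,0,0],[-100,0,0,0],[-110,60,-40,0],[-110,110,-75,0],[-110,160,-110,0],[-110,221,-150,0],[-110,221,-150,0],[-110,221,-150,0]]' 1; python3 go.py .481 .1577 .011 0
```

```text
time: 7.2
eef_pos: [0.48, 0.1584, 0.113]
tool_rot: [-0.114, 1.564, -0.111]
ft_force: [0.3, 0.1, -1.1]
grip_width: 0.017
t 7.2 pos [0.48   0.1584 0.113 ] jawyaw 0.16 F [ 0.2626  0.0569 -1.099 ] w 0.017 xaxis [ 0.0071 -0.0008 -1.    ] j [ 0.2977  0.3185  1.8979 -0.0036  0.9187  0.2971]
row [102.  -1.   0.] turn 0.003 dist 102
```

```bash
python3 -m jog '[[50,-1,1,0],[85,-1,1,0],[98,-1,1,0],[103,-1,1,0],[104,-1,1,0],[105,-1,1,0],[105,-1,1,0]]' 1; python3 go.py .481 .1577 .011 0; python3 look.py C
```

```text
time: 8.07
eef_pos: [0.4822, 0.1575, 0.0088]
tool_rot: [-0.047, 1.562, -0.044]
ft_force: [0.8, -0.4, -1.7]
grip_width: 0.017
t 8.075 pos [0.4822 0.1575 0.0088] jawyaw 0.17 F [ 0.7804 -0.4163 -1.728 ] w 0.017 xaxis [ 0.0085 -0.0004 -1.    ] j [ 0.2947  0.4645  2.0064 -0.0046  0.6626  0.2954]
row [-2.  0. -1.] turn 0.003 dist 3
8.075 [0.4822 0.1575 0.0088] [-0.0467  1.5622 -0.0437] [ 0.2947  0.4645  2.0064 -0.0046  0.6626  0.2954] [ 0.7804 -0.4163 -1.728 ]
```

View pics/wC.png

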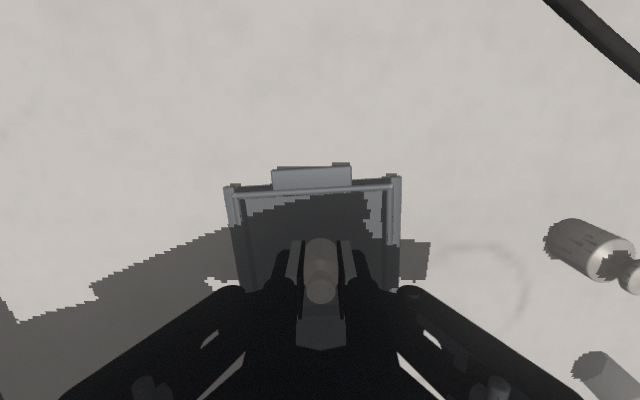

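The weight hangs upright in the left compartment of the short tray, at about (320,270). I'll lower it to contact, open a little and lift.

```bash
python3 -m jog '[[1,0,0,0],[2,0,0,0],[2,0,0,0]]' 1; python3 -m jog '[[0,0,0,0],[0,0,0,0],[0,0,0,0],[0,0,0,0]]' 0.62;  python3 go.py .673 .0673 .1 0
```

```text
time: 8.5
eef_pos: [0.4823, 0.1576, 0.0073]
tool_rot: [-0.024, 1.562, -0.021]
ft_force: [-1.8, 0.1, 5.5]
grip_width: 0.0173
time: 9.0
eef_pos: [0.4823, 0.1576, 0.0073]
tool_rot: [-0.028, 1.562, -0.025]
ft_force: [-1.0, 0.3, 0.1]
grip_width: 0.0323
t 9.0 pos [0.4823 0.1576 0.0073] jawyaw 0.18 F [-0.9812  0.3031  0.104 ] w 0.0323 xaxis [ 0.0089 -0.0002 -1.    ] j [ 0.2949  0.467   2.0076 -0.0046  0.6586  0.2954]
row [-91. -91. 191.] turn 0.003 dist 230
```

```bash
python3 -m jog '[[-40,0,0,0],[-80,0,0,0],[-93,-25,50,0],[-93,-55,110,0],[-93,-75,155,0],[-93,-91,192,0],[-93,-91,192,0],[-93,-91,192,0]]' 0.62; python3 look.py D; python3 go.py .673 .0673 .004 0
```

```text
time: 10.0
eef_pos: [0.6727, 0.0673, 0.1013]
tool_rot: [-0.023, 1.564, -0.02]
ft_force: [-0.2, -0.1, -0.0]
grip_width: 0.0322
10.0 [0.6727 0.0673 0.1013] [-0.0226  1.564  -0.0197] [ 0.083   0.5682  1.4956 -0.0008  1.0711  0.0805] [-0.2133 -0.1385 -0.0093]
t 10.05 pos [0.6725 0.0676 0.1016] jawyaw 0.2 F [-0.3875  0.8252  0.5426] w 0.0325 xaxis [ 0.007  -0.0002 -1.    ] j [ 0.0835  0.5675  1.4961 -0.0009  1.071   0.0804]
row [98. -0. -0.] turn 0.004 dist 98
```

View pics/wD.png

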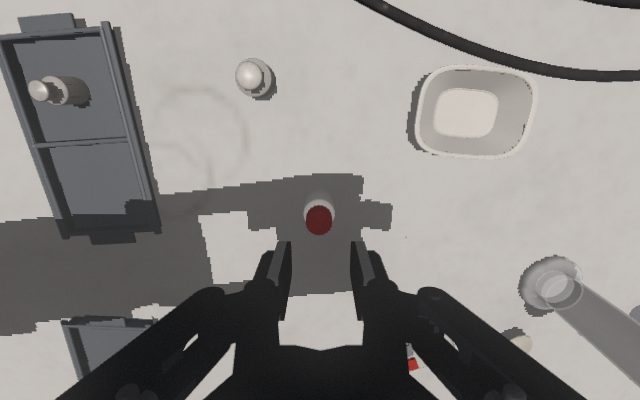

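The small weight stands in its compartment at (60,92). The bottle, at (319,215), is centred between the fingers. Time to descend and grip.

```bash
python3 -m jog '[[30,0,0,0],[60,0,0,0],[85,0,0,0],[96,0,0,0],[97,0,0,0],[97,0,0,0]]' 0.4; python3 -m jog '[[0,0,0,0],[0,0,0,0],[0,0,0,0],[0,0,0,0],[0,0,0,0],[0,0,0,0]]' 1; python3 go.py .4557 -.1795 .1 0
```

```text
time: 10.8
eef_pos: [0.6737, 0.0678, 0.0057]
tool_rot: [-0.006, 1.562, -0.002]
ft_force: [-0.2, -1.1, 1.1]
grip_width: 0.0514
time: 11.55
eef_pos: [0.6745, 0.0679, 0.0072]
tool_rot: [0.021, 1.56, 0.024]
ft_force: [-0.6, 0.6, 5.8]
grip_width: 0.0229
t 11.55 pos [0.6745 0.0679 0.0072] jawyaw 0.21 F [-0.5761  0.5853  5.7731] w 0.0229 xaxis [ 0.0111  0.0003 -0.9999] j [ 0.0837  0.6644  1.5829 -0.0009  0.8832  0.0806]
row [ -95. -247. -219.] turn 0.004 dist 343
```

```bash
python3 -m jog '[[-50,0,0,0],[-95,0,-10,0],[-95,-40,-50,0],[-95,-85,-90,0],[-95,-130,-130,0],[-95,-175,-170,0],[-95,-220,-200,0],[-95,-247,-219,0],[-95,-247,-219,0],[-95,-247,-219,0]]' 1; python3 go.py .4557 -.1795 .012 0; python3 look.py E
```

```text
time: 12.8
eef_pos: [0.4558, -0.1797, 0.0998]
tool_rot: [0.033, 1.559, 0.036]
ft_force: [0.3, 0.2, -1.2]
grip_width: 0.023
t 12.8 pos [ 0.4558 -0.1797  0.0998] jawyaw 0.19 F [ 0.3479  0.1774 -1.2373] w 0.023 xaxis [ 0.0117  0.0004 -0.9999] j [-0.4022  0.3116  1.9514  0.0065  0.868  -0.4097]
row [88.  0. -1.] turn 0.003 dist 88
12.8 [ 0.4558 -0.1797  0.0998] [0.0327 1.5591 0.036 ] [-0.4022  0.3116  1.9514  0.0065  0.868  -0.4097] [ 0.3479  0.1774 -1.2373]
```

View pics/wE.png

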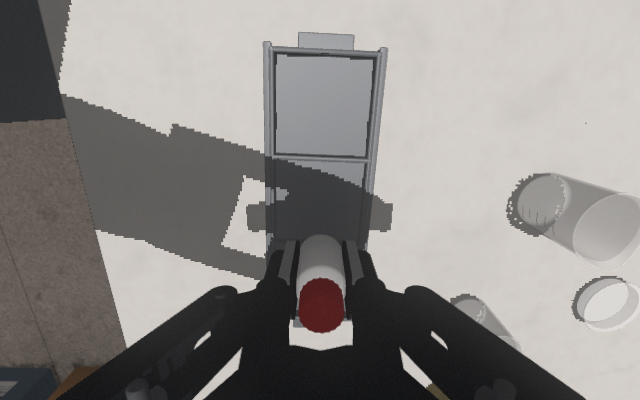

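The bottle is held upright at (321,290) above the middle compartment. I'll lower it.

```bash
python3 -m jog '[[40,0,0,0],[75,0,-1,0],[86,0,-1,0],[88,0,-1,0],[89,0,-1,0],[90,0,-1,0],[90,0,-1,0]]' 1; python3 -m jog '[[1,0,0,0],[1.5,0,0,0],[1.5,0,0,0]]' 1; 
```

```text
time: 13.72
eef_pos: [0.4564, -0.1795, 0.0103]
tool_rot: [-0.014, 1.558, -0.009]
ft_force: [-0.7, 0.5, 0.0]
grip_width: 0.023
time: 14.1
eef_pos: [0.4565, -0.1796, 0.0101]
tool_rot: [-0.034, 1.557, -0.03]
ft_force: [-2.8, 0.6, 10.5]
grip_width: 0.0231
```

Contact. Release and lift.

```bash
python3 -m jog '[[0,0,0,0],[0,0,0,0],[0,0,0,0],[0,0,0,0]]' 0.55; python3 -m jog '[[-30,0,0,0],[-80,0,0,0],[-110,0,0,0],[-110,0,0,0]]' 0.55; python3 go.py .627 .1653 .1 0;python3 look.py F
```

```text
time: 14.6
eef_pos: [0.4564, -0.1796, 0.0099]
tool_rot: [-0.02, 1.558, -0.016]
ft_force: [-1.2, 0.5, 0.3]
grip_width: 0.0382
time: 15.1
eef_pos: [0.4564, -0.1802, 0.1221]
tool_rot: [-0.138, 1.552, -0.134]
ft_force: [0.3, 0.3, 0.3]
grip_width: 0.0386
t 15.1 pos [ 0.4564 -0.1802  0.1221] jawyaw 0.23 F [0.3336 0.3001 0.2856] w 0.0386 xaxis [ 0.0183 -0.0025 -0.9998] j [-0.4026  0.282   1.9261  0.0062  0.9157 -0.4104]
row [ 24. 345. 172.] turn 0.004 dist 386
15.1 [ 0.4564 -0.1802  0.1221] [-0.1377  1.5524 -0.1337] [-0.4026  0.282   1.9261  0.0062  0.9157 -0.4104] [0.3336 0.3001 0.2856]
```

View pics/wF.png

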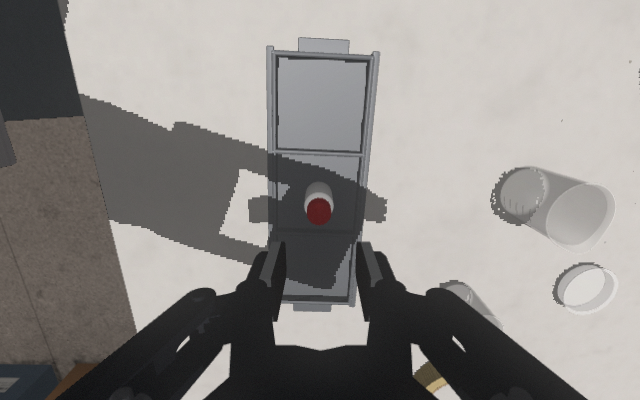

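The bottle stands in the middle compartment at (318,203). Next is the large weight.

```bash
python3 -m jog '[[24,345,172,0],[24,345,172,0],[24,345,172,0],[24,345,172,0],[24,345,172,0],[24,345,172,0],[24,345,172,0],[24,345,172,0],[24,345,172,0]]' 0.4; python3 go.py .627 .1653 .006 0
```

```text
time: 16.27
eef_pos: [0.6251, 0.1644, 0.0978]
tool_rot: [-0.157, 1.558, -0.154]
ft_force: [-0.2, -0.1, 0.0]
grip_width: 0.0511
t 16.275 pos [0.6251 0.1644 0.0978] jawyaw 0.16 F [-0.2404 -0.1393  0.0279] w 0.0511 xaxis [ 0.0125 -0.0019 -0.9999] j [ 0.2418  0.527   1.5829 -0.0057  1.02    0.2419]
row [92.  1.  1.] turn 0.003 dist 92
```

```bash
python3 -m jog '[[30,1,1,0],[60,1,1,0],[80,1,1,0],[91,1,1,0],[92,1,1,0],[92,1,1,0]]' 0.4; python3 -m jog '[[0,0,0,0],[0,0,0,0],[0,0,0,0],[0,0,0,0],[0,0,0,0],[0,0,0,0]]' 1; python3 go.py .459 -.1016 .12 0
```

```text
time: 17.02
eef_pos: [0.6278, 0.165, 0.0067]
tool_rot: [-0.117, 1.557, -0.115]
ft_force: [0.1, 0.3, -0.8]
grip_width: 0.0513
time: 17.77
eef_pos: [0.628, 0.1651, 0.008]
tool_rot: [-0.098, 1.556, -0.095]
ft_force: [-3.6, -1.1, 5.5]
grip_width: 0.0226
t 17.775 pos [0.628  0.1651 0.008 ] jawyaw 0.15 F [-3.5956 -1.055   5.4549] w 0.0226 xaxis [ 0.015  -0.0014 -0.9999] j [ 0.2418  0.6271  1.6616 -0.0067  0.8388  0.2437]
row [-114. -266. -168.] turn 0.003 dist 335
```

```bash
python3 -m jog '[[-50,0,0,0],[-105,-10,0,0],[-114,-55,-35,0],[-114,-100,-65,0],[-114,-150,-95,0],[-114,-200,-127,0],[-114,-240,-155,0],[-114,-266,-168,0],[-114,-266,-168,0],[-114,-266,-168,0]]' 1; python3 go.py .459 -.1016 .012 0; python3 look.py G
```

```text
time: 19.02
eef_pos: [0.4594, -0.1009, 0.1199]
tool_rot: [-0.077, 1.555, -0.075]
ft_force: [0.1, -0.6, -1.9]
grip_width: 0.023
t 19.025 pos [ 0.4594 -0.1009  0.1199] jawyaw 0.13 F [ 0.0762 -0.6435 -1.9445] w 0.023 xaxis [ 0.0156 -0.0012 -0.9999] j [-0.2423  0.2569  1.9706  0.0033  0.8987 -0.2467]
row [108.  -1.  -2.] turn 0.002 dist 108
19.025 [ 0.4594 -0.1009  0.1199] [-0.0773  1.5552 -0.075 ] [-0.2423  0.2569  1.9706  0.0033  0.8987 -0.2467] [ 0.0762 -0.6435 -1.9445]
```

View pics/wG.png

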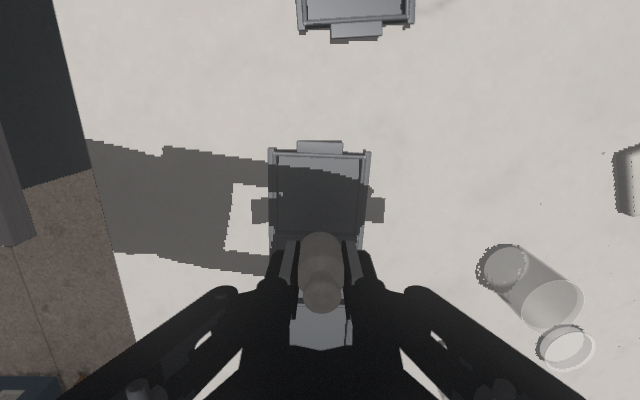

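The large weight hangs straight at (321,270) above the near-left compartment of the long tray. I'll lower it until it touches.

```bash
python3 -m jog '[[50,-1,-1,0],[90,-1,-1,0],[104,-1,-2,0],[107,-1,-2,0],[108,-1,-2,0],[109,-1,-2,0],[109,-1,-2,0]]' 1; python3 -m jog '[[1,0,0,0],[1.5,0,0,0],[1.5,0,0,0]]' 1; 
```

```text
time: 19.95
eef_pos: [0.4597, -0.1018, 0.0114]
tool_rot: [-0.094, 1.554, -0.091]
ft_force: [0.3, 0.6, -2.4]
grip_width: 0.0222
time: 20.32
eef_pos: [0.4598, -0.1018, 0.011]
tool_rot: [-0.1, 1.553, -0.097]
ft_force: [-1.5, 0.6, 8.4]
grip_width: 0.0222
```

```bash
python3 -m jog '[[0,0,0,0],[0,0,0,0],[0,0,0,0],[0,0,0,0]]' 0.55; python3 -m jog '[[-30,0,0,0],[-80,0,0,0],[-130,0,0,0],[-130,0,0,0],[-130,0,0,0]]' 0.55; python3 go.py .604 -.2965 .15 12;python3 look.py H
```

```text
time: 20.82
eef_pos: [0.4598, -0.1018, 0.0108]
tool_rot: [-0.098, 1.553, -0.095]
ft_force: [-0.6, 0.0, 1.3]
grip_width: 0.0385
time: 21.45
eef_pos: [0.4569, -0.1015, 0.1403]
tool_rot: [-0.09, 1.554, -0.087]
ft_force: [-0.3, 1.0, -0.7]
grip_width: 0.0381
t 21.45 pos [ 0.4569 -0.1015  0.1403] jawyaw 0.18 F [-0.3363  0.968  -0.6844] w 0.0381 xaxis [ 0.0165 -0.0014 -0.9999] j [-0.2449  0.2288  1.9477  0.0032  0.9488 -0.2498]
row [  -7. -195.  147.] turn -0.206 dist 244
21.45 [ 0.4569 -0.1015  0.1403] [-0.0903  1.5542 -0.0872] [-0.2449  0.2288  1.9477  0.0032  0.9488 -0.2498] [-0.3363  0.968  -0.6844]
```

View pics/wH.png

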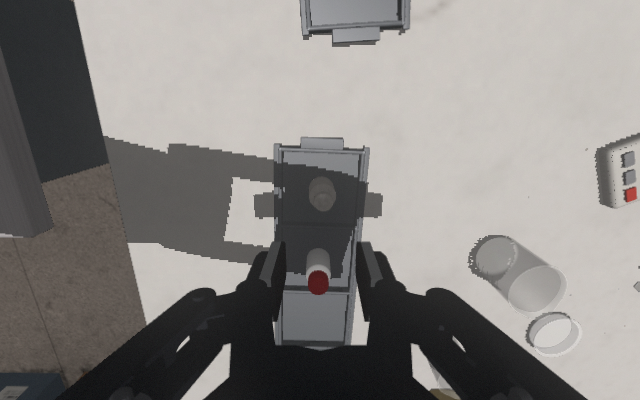

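The large weight (321,193) and the bottle (318,270) both stand upright. Next is the small beaker, with the jaw yawed 15° to stay clear of the spout.

```bash
python3 -m jog '[[-7,-195,147,-0.25],[-7,-195,147,-0.25],[-7,-195,147,-0.25],[-7,-195,147,-0.25],[-7,-195,147,-0.25],[-7,-195,147,-0.25],[-7,-195,147,-0.25]]' 0; python3 go.py .604 -.2965 .013 15; python3 look.py I
```

```text
time: 22.38
eef_pos: [0.603, -0.2946, 0.1484]
tool_rot: [-0.243, 1.558, 0.011]
ft_force: [-1.6, -0.5, -0.6]
grip_width: 0.0854
t 22.375 pos [ 0.603  -0.2946  0.1484] jawyaw 14.55 F [-1.6221 -0.5209 -0.6444] w 0.0854 xaxis [ 0.013   0.0001 -0.9999] j [-0.4744  0.5197  1.4556  0.0066  1.1548 -0.731 ]
row [135.  -2.  -1.] turn -0.008 dist 135
22.375 [ 0.603  -0.2946  0.1484] [-0.2429  1.5578  0.0109] [-0.4744  0.5197  1.4556  0.0066  1.1548 -0.731 ] [-1.6221 -0.5209 -0.6444]
```

View pics/wI.png

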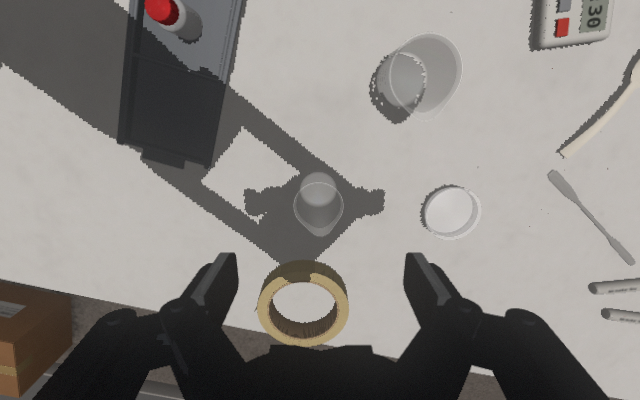

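The spout (320,234) points along −y of the tool, square to the jaws, and the beaker is centred at column 319. Descending.

```bash
python3 -m jog '[[40,-1,-1,0],[80,-2,-1,0],[110,-2,-1,0],[130,-2,-1,0],[135,-2,-1,0],[135,-2,-1,0]]' 0; python3 -m jog '[[0,0,0,0],[0,0,0,0],[0,0,0,0],[0,0,0,0],[0,0,0,0],[0,0,0,0]]' 0.6; python3 go.py .4523 -.2574 .12 15; python3 look.py J
```

```text
time: 23.18
eef_pos: [0.6048, -0.2965, 0.0145]
tool_rot: [-0.296, 1.556, -0.041]
ft_force: [-0.3, -0.5, 0.4]
grip_width: 0.0854
time: 23.92
eef_pos: [0.6051, -0.2969, 0.0157]
tool_rot: [-0.341, 1.555, -0.086]
ft_force: [-2.1, 0.2, 5.7]
grip_width: 0.0397
t 23.925 pos [ 0.6051 -0.2969  0.0157] jawyaw 14.59 F [-2.1457  0.213   5.7191] w 0.0397 xaxis [ 0.0154 -0.0013 -0.9999] j [-0.476   0.6485  1.59    0.0076  0.8888 -0.7353]
row [-107.   76. -136.] turn -0.007 dist 189
23.925 [ 0.6051 -0.2969  0.0157] [-0.3406  1.5553 -0.086 ] [-0.476   0.6485  1.59    0.0076  0.8888 -0.7353] [-2.1457  0.213   5.7191]
```

View pics/wJ.png

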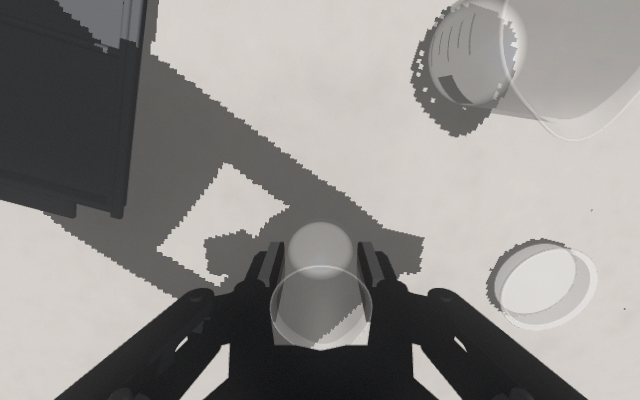

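The small beaker is gripped at its body, below the rim (width 39.7 mm). Lift and carry.

```bash
python3 -m jog '[[-15,0,0,0],[-50,0,0,0],[-95,0,-10,0],[-107,25,-45,0],[-107,50,-90,0],[-107,76,-136,0],[-107,76,-136,0],[-107,76,-136,0]]' 0.8; python3 go.py .4523 -.2574 .022 15; python3 look.py K
```

```text
time: 24.98
eef_pos: [0.4538, -0.258, 0.1214]
tool_rot: [-0.408, 1.552, -0.154]
ft_force: [0.8, 0.0, -0.8]
grip_width: 0.0396
t 24.975 pos [ 0.4538 -0.258   0.1214] jawyaw 14.58 F [ 0.8094  0.0235 -0.8378] w 0.0396 xaxis [ 0.0181 -0.0028 -0.9998] j [-0.5433  0.3273  1.8581  0.0086  0.9393 -0.8027]
row [99.  2. -3.] turn -0.007 dist 99
24.975 [ 0.4538 -0.258   0.1214] [-0.408   1.5525 -0.1537] [-0.5433  0.3273  1.8581  0.0086  0.9393 -0.8027] [ 0.8094  0.0235 -0.8378]
```

View pics/wK.png

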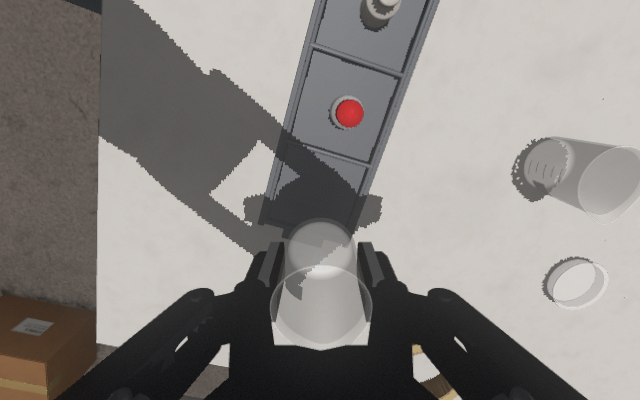

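The beaker is held above the right compartment, with the bottle and large weight upright behind it. I'll lower it gently.

```bash
python3 -m jog '[[40,2,-2,0],[75,2,-2,0],[90,2,-3,0],[96,2,-3,0],[99,2,-3,0],[100,2,-3,0],[101,2,-3,0],[101,2,-3,0]]' 0.8; python3 -m jog '[[0.5,0,0,0],[1,0,0,0],[1.5,0,0,0],[1.5,0,0,0]]' 0.8
```

```text
time: 26.02
eef_pos: [0.4528, -0.2574, 0.0206]
tool_rot: [-0.421, 1.552, -0.167]
ft_force: [0.6, -0.1, -0.9]
grip_width: 0.0398
time: 26.52
eef_pos: [0.4528, -0.2574, 0.019]
tool_rot: [-0.419, 1.552, -0.165]
ft_force: [-0.2, -0.4, 0.1]
grip_width: 0.0393
```

```bash
python3 -m jog '[[0.5,0,0,0],[1,0,0,0],[1.5,0,0,0]]' 0.8; python3 go.py .4528 -.2574 .019 15
```

```text
time: 26.9
eef_pos: [0.4529, -0.2575, 0.0186]
tool_rot: [-0.432, 1.552, -0.177]
ft_force: [-3.9, 1.6, 13.8]
grip_width: 0.0396
t 26.9 pos [ 0.4529 -0.2575  0.0186] jawyaw 14.59 F [-3.9145  1.5717 13.7717] w 0.0396 xaxis [ 0.0189 -0.0034 -0.9998] j [-0.5432  0.4612  1.9733  0.0108  0.6892 -0.8061]
row [-0.  0. -0.] turn -0.007 dist 0
```

Contact. I'll open above the walls and lift away.

```bash
python3 -m jog '[[0,0,0,0],[0,0,0,0],[0,0,0,0],[0,0,0,0],[0,0,0,0]]' 0.15; python3 -m jog '[[-20,0,0,0],[-60,0,0,0],[-110,0,0,0],[-150,0,0,0],[-150,0,0,0],[-150,0,0,0]]' 0; python3 go.py .6518 -.1768 .16 15;python3 look.py L
```

```text
time: 27.52
eef_pos: [0.4529, -0.2574, 0.0185]
tool_rot: [-0.429, 1.552, -0.174]
ft_force: [0.2, -0.4, -0.0]
grip_width: 0.0725
time: 28.28
eef_pos: [0.4495, -0.2566, 0.1678]
tool_rot: [-0.4, 1.553, -0.145]
ft_force: [-0.3, -0.4, 0.3]
grip_width: 0.0852
t 28.275 pos [ 0.4495 -0.2566  0.1678] jawyaw 14.59 F [-0.3294 -0.3631  0.3433] w 0.0852 xaxis [ 0.0175 -0.0026 -0.9998] j [-0.5452  0.2731  1.8036  0.0079  1.0486 -0.8037]
row [ 11.  26. 216.] turn -0.007 dist 218
28.275 [ 0.4495 -0.2566  0.1678] [-0.4     1.5531 -0.1454] [-0.5452  0.2731  1.8036  0.0079  1.0486 -0.8037] [-0.3294 -0.3631  0.3433]
```

View pics/wL.png

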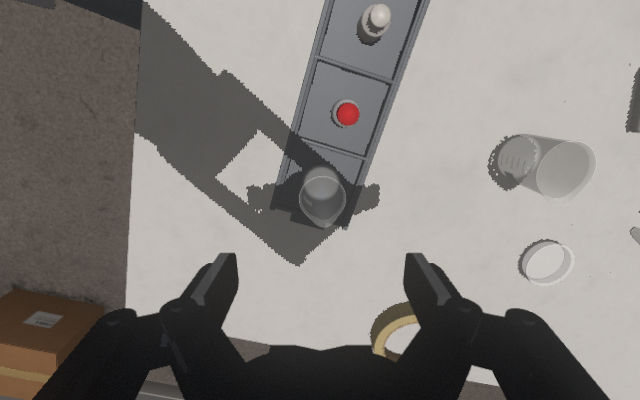

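The small beaker stands at (322,195). On to the large beaker.

```bash
python3 -m jog '[[11,26,216,0],[11,26,216,0],[11,26,216,0],[11,26,216,0],[11,26,216,0],[11,26,216,0]]' 0; python3 go.py .6518 -.1768 .02 15;python3 look.py M
```

```text
time: 29.08
eef_pos: [0.6505, -0.177, 0.1578]
tool_rot: [-0.357, 1.558, -0.102]
ft_force: [-0.4, 0.6, -0.5]
grip_width: 0.0853
t 29.075 pos [ 0.6505 -0.177   0.1578] jawyaw 14.59 F [-0.3665  0.6114 -0.4598] w 0.0853 xaxis [ 0.0128 -0.0013 -0.9999] j [-0.2839  0.5167  1.4358  0.0025  1.1764 -0.5394]
row [138.   0.  -0.] turn -0.007 dist 138
29.075 [ 0.6505 -0.177   0.1578] [-0.357   1.5579 -0.1025] [-0.2839  0.5167  1.4358  0.0025  1.1764 -0.5394] [-0.3665  0.6114 -0.4598]
```

View pics/wM.png

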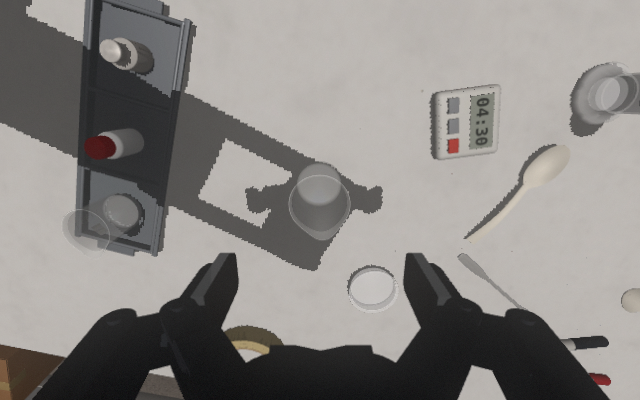

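The large beaker is centred at (320,195) with its spout at (320,238). Descend and grip.

```bash
python3 -m jog '[[40,0,0,0],[80,0,0,0],[112,0,0,0],[132,0,0,0],[138,0,0,0],[138,0,0,0]]' 0; python3 -m jog '[[0,0,0,0],[0,0,0,0],[0,0,0,0],[0,0,0,0],[0,0,0,0],[0,0,0,0]]' 0.55; python3 -m jog '[[-5,0,0,0],[-15,0,0,0],[-15,0,0,0]]' 0.75; python3 go.py .486 .080 .14 3; python3 look.py N
```

```text
time: 29.88
eef_pos: [0.6519, -0.1781, 0.0209]
tool_rot: [-0.366, 1.557, -0.113]
ft_force: [0.9, 0.3, 0.2]
grip_width: 0.0853
time: 30.62
eef_pos: [0.6524, -0.1784, 0.0225]
tool_rot: [-0.414, 1.555, -0.161]
ft_force: [-0.8, -1.2, 5.4]
grip_width: 0.0481
time: 31.0
eef_pos: [0.653, -0.1786, 0.0387]
tool_rot: [-0.429, 1.553, -0.175]
ft_force: [0.9, 0.5, -0.5]
grip_width: 0.0486
t 31.0 pos [ 0.653  -0.1786  0.0387] jawyaw 14.53 F [ 0.8685  0.4757 -0.5092] w 0.0486 xaxis [ 0.018  -0.0032 -0.9998] j [-0.2848  0.6256  1.5659  0.0025  0.9319 -0.5397]
row [-105.  291.  -95.] turn 0.201 dist 324
31.0 [ 0.653  -0.1786  0.0387] [-0.4288  1.5525 -0.1753] [-0.2848  0.6256  1.5659  0.0025  0.9319 -0.5397] [ 0.8685  0.4757 -0.5092]
```

View pics/wN.png

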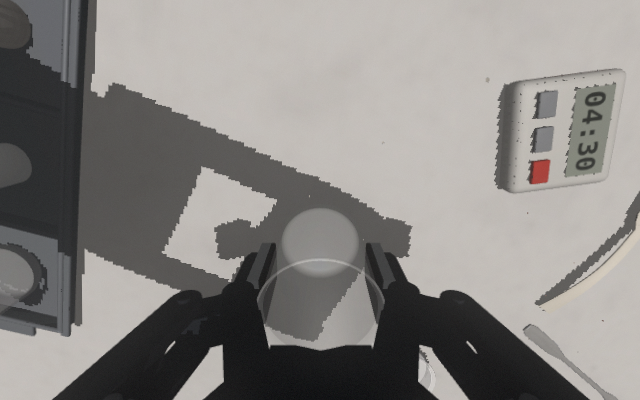

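The large beaker is lifted and held straight. Carry it to the short tray.

```bash
python3 -m jog '[[-50,0,0,0],[-100,15,-5,0],[-105,60,-20,0.04],[-105,110,-36,0.08],[-105,165,-54,0.12],[-105,220,-72,0.16],[-105,265,-86,0.19],[-105,291,-95,0.19],[-105,291,-95,0.19],[-105,291,-95,0.19]]' 0.75; python3 go.py .486 .080 .028; python3 look.py O
```

```text
time: 32.3
eef_pos: [0.4865, 0.0793, 0.1396]
tool_rot: [-0.243, 1.553, -0.179]
ft_force: [0.7, -0.6, -1.5]
grip_width: 0.0484
t 32.3 pos [0.4865 0.0793 0.1396] jawyaw 3.64 F [ 0.738  -0.5938 -1.4888] w 0.0484 xaxis [ 0.0174 -0.0032 -0.9998] j [ 0.142   0.2656  1.8967 -0.0068  0.9624  0.0823]
row [112.   1.  -2.] turn -0.0 dist 112
32.3 [0.4865 0.0793 0.1396] [-0.243   1.5531 -0.1794] [ 0.142   0.2656  1.8967 -0.0068  0.9624  0.0823] [ 0.738  -0.5938 -1.4888]
```

View pics/wO.png

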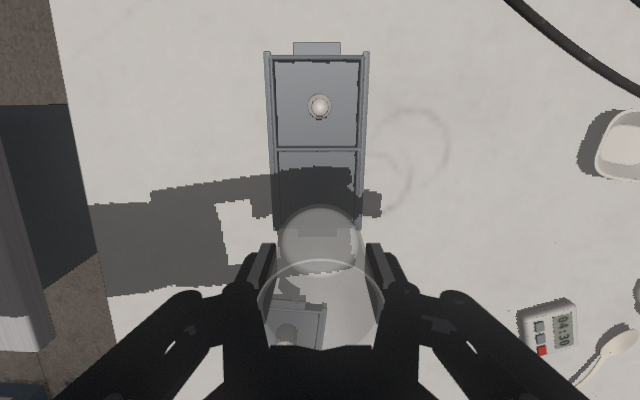

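The beaker is held above the near compartment, aligned with the tray, and the small weight stands at (319,106). Lower gently.

```bash
python3 -m jog '[[45,1,-1,0],[85,1,-2,0],[103,1,-2,0],[109,1,-2,0],[112,1,-2,0],[113,1,-2,0],[113,1,-2,0]]' 0.75; python3 -m jog '[[0.5,0,0,0],[1,0,0,0],[1.5,0,0,0],[1.5,0,0,0]]' 0.75
```

```text
time: 33.22
eef_pos: [0.487, 0.0796, 0.0272]
tool_rot: [-0.216, 1.552, -0.153]
ft_force: [-0.3, -0.2, -0.1]
grip_width: 0.0486
time: 33.72
eef_pos: [0.487, 0.0796, 0.0257]
tool_rot: [-0.219, 1.552, -0.157]
ft_force: [0.3, 0.1, 0.1]
grip_width: 0.0479
```

```bash
python3 -m jog '[[0.5,0,0,0],[1,0,0,0],[1.5,0,0,0]]' 0.75
```

```text
time: 34.1
eef_pos: [0.4871, 0.0797, 0.0254]
tool_rot: [-0.216, 1.552, -0.153]
ft_force: [-3.3, -0.6, 15.5]
grip_width: 0.0484
```

```bash
python3 -m jog '[[0,0,0,0],[0,0,0,0],[0,0,0,0],[0,0,0,0],[0,0,0,0]]' 0.1; python3 -m jog '[[-20,0,0,0],[-60,0,0,0],[-110,0,0,0],[-150,0,0,0],[-150,0,0,0],[-200,0,0,0],[-200,0,0,0],[-200,-60,0,0],[-200,-60,0,0]]' 0;python3 look.py P
python3 - <<'E'
from fit import *
for n in("scene",):
    p,d=r.snapshot(n); cv2.imwrite("pics/sceneP.png",cv2.resize(p[150:340,190:480],(800,524),interpolation=cv2.INTER_CUBIC)[:,:,::-1])
    X=cloud(r.calibration(n),d)
    for k,c,R in(("SW",(.482,.1577),.010),("LB",(.487,.0797),.025),("BO",(.4565,-.18),.0125),("LW",(.46,-.102),.0125),("SB",(.453,-.2575),.02),("dish",(.745,-.29),.02),("timer",(.772,-.08),.03)):
        m=np.hypot(*(X[:,:2]-c).T)<R+.012; Y=X[m]; s=Y[(Y[:,2]>.016)&(Y[:,2]<.03)]
        print(k,'max z',Y[:,2].max(),'side fit',circ(s[:,:2],R) if len(s)>5 else None)
E
```

```text
time: 34.72
eef_pos: [0.487, 0.0796, 0.0253]
tool_rot: [-0.219, 1.552, -0.157]
ft_force: [-0.6, -0.7, -0.6]
grip_width: 0.0771
time: 35.85
eef_pos: [0.4862, 0.0178, 0.2237]
tool_rot: [-0.316, 1.555, -0.258]
ft_force: [0.3, 0.7, 0.2]
grip_width: 0.0855
35.85 [0.4862 0.0178 0.2237] [-0.3163  1.555  -0.2576] [ 0.0157  0.1783  1.7796 -0.0046  1.1684 -0.0412] [0.2614 0.6958 0.1756]
SW max z 0.0409921521229426 side fit [0.4833 0.1566]
LB max z 0.46228970984519513 side fit [0.4874 0.0803]
BO max z 0.05671794737169719 side fit [ 0.457  -0.1809]
LW max z 0.04906067183281937 side fit [ 0.4606 -0.1018]
SB max z 0.06198348571413882 side fit [ 0.4538 -0.2574]
dish max z 0.015021900895620841 side fit None
timer max z 0.020361208536406997 side fit [ 0.7769 -0.0677]
```

View pics/wP.png

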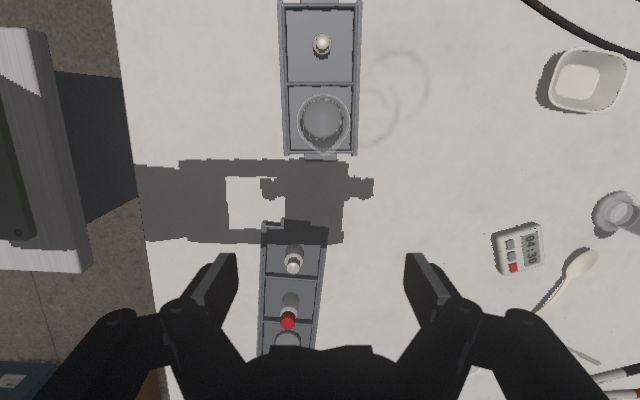

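```bash
ls pics/sceneP.png
```

```text
pics/sceneP.png
```

View pics/sceneP.png

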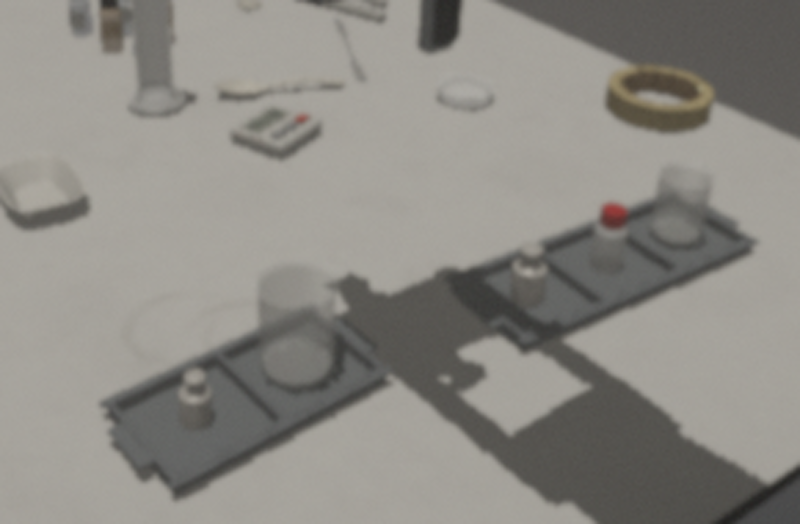

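Both trays are filled and all five items stand upright, each in its own compartment. The tops read about 3 mm above their bench heights, which is the compartment floor. The LB "max z" of 0.46 is the arm passing in front of it. The dish and timer have not moved.

```bash
python3 -m jog '[[0,0,0,0],[0,0,0,0]]'; python3 -c "
from workcell import r
print(r.close_job())"
```

```text
time: 36.2
eef_pos: [0.486, 0.0209, 0.2234]
tool_rot: [-0.22, 1.556, -0.157]
ft_force: [0.8, 0.4, -0.1]
grip_width: 0.0856
the job is handed in; nothing more can be done
None
```

Both kits are made up and the job was handed in at about 36 s, with the gripper open and clear of everything.

- **Long tray:** the large check weight, the capped bottle and the small beaker, one to a compartment.
- **Short tray:** the small check weight and the large beaker.

I lowered each item until the wrist force showed it touching the floor, then let go. The highest wrist force I read was about 15 N, setting down the large beaker; the small beaker read about 14 N.

**Last checks:**
- The wrist and scene pictures showed all five items upright in their compartments. The fitted centres were within about 1.5 mm of where I released them.
- Four of the five tops read about 3–4 mm above the items' own heights, as expected on the raised floors.
- The large beaker's top height could not be measured, because the arm was in the scene camera's line of sight (it read 0.46 m). I judged that beaker by the pictures and its side fit.
- The dish and timer looked unmoved in the pictures.

**Disagreements:** the top camera read heights 1.5–4 mm too high, and the networks confused the weights with the large beaker. I used the depth fits instead.

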